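# Square the specimen disc to the alignment bar

## Robot

A 6-joint arm with a two-finger parallel gripper is mounted at the origin on the work surface. World frame = base frame: x ahead of the robot, y to its left, z up, the work surface at z = 0. Lengths are in m, angles in rad, forces in N, time in s.
With the tool pointing down it reaches from about 0.3 to 0.85 m from the base axis. Payload 5.4 kg.
Tool frame: the origin (TCP) lies at the very end of the fingers, on their centre line; the grasp point (between the pads) lies 19 mm behind it; z points along the fingers, y is the line along which they close (so a half turn about z gives the same grasp; the last joint's range is limited). The gripper opens to 85 mm and grips with 20 to 120 N. Pads are 22 mm wide; open, the fingers measure 114 mm over their backs; the gripper's body (76 mm by 85 mm) begins 54 mm behind the grasp point. The pads swing forward as they close: fully open they stand 13 mm farther back than shut.
Start: joints at [0.948, 0.158, 1.597, -0, 1.386, -0.21], TCP at [0.231, 0.527, 0.231] pointing down, gripper open.
Joint ranges: [-2.91, 2.91], [-0.94, 2.29], [0.18, 2.7], [-1.29, 4.43], [0.17, 2.64], [-3, 3]. Speed limits (rad/s): [2.57, 2.57, 3.14, 3.14, 3.14, 3.14].

## Interface

Orientations are given as a unit quaternion [x, y, z, w].
In Python, from bench import robot gives the robot as it stands. The module is installed in compiled form; this text tells all that it offers.
- The arm moves only by the tool step_arm, never from a script. Its argument "commands" is a list of rows, each an object of numbers: "x", "y", "z": the shift along the tool's x, y, z in mm; "wx", "wy", "wz": the turn, a rotation vector about the tool's x, y, z in rad; "gripper": the closure, from -1 (fully open) to 1 (shut). A call has 1 to 10 rows; each row shifts and turns the commanded pose from where the row before left it, along the tool's axes as they then stand; what a row does not reach is not made up. A row lasts 1/12 s, in which the tool goes at most 41.7 mm and 7.16 degrees, less where a joint would pass 70% of its speed; a pose out of reach is approached as far as the arm can. A call is refused whole if a number of a shift passes 41.7 or a number of a turn 0.125, either way. A call with a gripper value outside its range is refused whole. The fingers move at their own pace and stop on an object; the grip force is fixed at half the most. Time passes only in rows, so rows that do not move let the fingers close. It gives the time, the measured TCP pose, the force, the opening and the grip force at its end, in the units of the state.
- robot.get_state(): the state, without advancing time (a new reading comes with each control period).
- robot.camera(name): name is "scene" or "top"; returns the picture (400x640x3 uint8, blue, green, red); there is no depth.
- robot.camera_info(name): a dict with "fx", "fy", "cx", "cy" (pixels), "dist" ([k1, k2, p1, p2, k3] as OpenCV has them; the pictures are not rectified), "cam_to_world" (4x4, takes a point from camera to world coordinates). Camera axes: x right, y down, z forward; pixel columns grow to the right and rows downward; lengths in m; the calibration is good to about 2 mm. A picture is of the moment at which its call begins. camera_info takes no time and is no camera call.
- robot.sign_off(): hands the job in; it is judged then, once.
Trained networks look in the newest picture that a camera, given by its name, has taken for a name from the list of things; names that differ only in an ending like _2 or _b are one class to them, and where a whole thing is asked for, a point or a joint stands for the part that bears it (a point fixed in the world has none). Each returns a list of dicts, best first, with "p" (0 to 1); they miss things now and then, are a little off and sometimes report something else, mostly with a low value. They report only what shows in the picture. A call takes as long as a camera call. They do not tell look-alikes from the thing itself.
- robot.boxes_of(camera, target): "xy" ([column, row] in pixels, amid what is visible of it).
- robot.silhouettes(camera, target): "pixels" (400x640 bool, what is visible of it) and "xy" ([column, row] in pixels, amid what is visible of it).
- robot.landmark_of(camera, target): "xy" ([column, row] in pixels: a listed point, or the origin of a listed thing).
The state is a dict: "clock": time; "joint_positions": joint angles; "joint_vel": joint speeds; "effort": joint torques, N m; "tool_pos": TCP position; "eef_rot": TCP orientation; "force": force on the tool from outside, world axes, zero at the start; "wrist_torque": the same for the moment, N m; "grip_width": finger opening in m; "finger_force": force on a finger pad.
Only numpy, scipy, OpenCV 4.12 (cv2) and the standard library are available. Lean on these libraries where they do the work, as an engineer would, in place of code of your own. Each camera call takes 0.05 s, during which the arm holds its last target. There are 200 camera calls.

## Task

On the setting jig, turn the specimen disc on its spindle with a fingertip against its stud until its flat squarely faces the alignment bar, leaving the bar drawn back meanwhile. Then slide the bar up by its black knob until it lies flush along the whole flat, and let go. Do not lift the disc off the spindle, and leave the other things on the bench where they are.

Things in the scene. Friction and masses are not known exactly. Their poses are not given: they have to be found in the camera images.
- jig: Setting jig fixed to the bench: dark steel base plate, x -95 to +95, y -90 to +200 mm, 14 mm thick. Origin at its underside (bench height), under the spindle axis; z up. The spindle stub (20 mm across, 8 mm high) is hidden in the disc. The alignment bar is on the +y side and slides along -y to the disc. Place and yaw vary.
- disc: Loose aluminium disc, 160 mm across, 14 thick, 0.7 kg, flat on the base plate, a blind bore (9 mm deep, 1 mm play) over the spindle; turns all round with light sliding friction, stays where left. Origin: centre of underside. Flat 106 mm long, 60 mm from the axis, faces disc +y; stud on top opposite. Right when disc +y points along jig +y; starts 45 degrees or more off, either way.
- flat (a point): Middle of the disc's flat, at half thickness (disc frame 0, 60, 7 mm). Axes as the disc's; +y points out of the flat.
- stud (a point): Middle of the upright steel stud on the disc: 16 mm across, 24 mm high, from 14 to 38 mm above the disc's underside, 55 mm from the disc's axis along the disc's -y; this point is 26 mm above the underside. Axes as the disc's.
- bar (a joint): Slide of the alignment bar, m: 0 is fully drawn back, face 115 mm from the spindle axis; grows as it moves to the disc (jig -y), at most 0.062; about 0.056 when against the rightly turned flat. Starts at 0 to 0.015 and counts as drawn back up to 0.030. Takes about 3 N, and up to 10 N to press a slightly skew disc square (smooth machined faces); stays where left.
- bar_face (a point): Middle of the bar's working face, 7 mm above the base plate. Axes as the jig's; the face looks to -y. The steel bar is 130 mm long (x), 24 mm thick (y, behind the face) and stands from 2 to 22 mm above the plate.
- bar_knob (a point): Middle of the bar's upright black knob: 22 mm across, 35 mm high, standing on top of the bar 12 mm behind its face, from 22 to 57 mm above the base plate. Axes as the jig's.
- bin: Bystander: empty blue stock bin, 160 by 100 by 55 mm high. Origin at the centre of its underside.
- eyepiece: Bystander: black microscope eyepiece standing upright, 52 mm across, 70 mm high. Origin at the centre of its underside.
- slide_box: Bystander: closed grey slide box, 85 by 100 by 36 mm high. Origin at the centre of its underside.
Not all that is in view belongs to the job. Of the things like the disc, leave any that is green; of the rest the larger one is meant.

How it is judged:
On the way:
1. the disc, on its spindle, is turned so that its flat squarely faces the bar (within 6 degrees) while the bar is still drawn back (joint under 0.030) (angle between the y axis of disc and the y axis of jig, either way round below 0.105 rad and y of flat in the frame of jig above 0.05 m and value of joint bar below 0.03 m and horizontal distance between disc and jig below 0.004 m and z of disc in the frame of jig below 0.017 m), for 0.4 s.
At the end, for the whole second after the job is handed in: The disc rests on the base plate, on its spindle (within 4 mm of the axis, not raised over 3 mm), at rest; its flat is parallel to the bar's face within 2 degrees (0.035 rad) and touches it within 2 mm (y of flat in the frame of bar_face between -0.002 and 0.002 m and angle between the y axis of disc and the y axis of bar_face, either way round below 0.035 rad and y of flat in the frame of jig above 0.05 m and linear speed of disc below 0.01 m/s and horizontal distance between disc and jig below 0.004 m and z of disc in the frame of jig below 0.017 m).
It fails at once if the disc is lifted (over 8 mm) off the base plate (z of disc in the frame of jig above 0.022 m).
It fails at once if the stock bin is moved more than 20 mm (distance of bin from where it was at the start of the episode above 0.02 m).
It fails at once if the eyepiece is moved more than 20 mm (distance of eyepiece from where it was at the start of the episode above 0.02 m).
It fails at once if the slide box is moved more than 20 mm (distance of slide_box from where it was at the start of the episode above 0.02 m).
It also fails if it takes over 58 s, if anything falls off the work surface, if the arm or the gripper's body presses on something with over 40 N, if the wrist force passes 120 N, or if a joint passes its speed limit or range.

## Working session

There is one attempt and no reset: what is moved stays moved. The work goes in short steps, Python scripts to look and compute and a tool call to move; the robot and the scene stay as the last step left them, time stands still between calls to the robot, and variables do not carry over. Pictures are saved under pics/ and viewed, at most 11 in all, crops included, and the job is handed in when it is done.

Besides the shell and the picture viewer there is one more tool, called after "Request:" as name(argument=value, ...) on one line, values as JSON. step_arm: Moves the arm, as the interface text tells. Its arguments: {"type":"object","properties":{"commands":{"type":"array"}},"required":["commands"]}

```bash
mkdir -p pics; cat > h.py <<'E'
from bench import robot
import numpy as np, cv2
def info(c):
    i=robot.camera_info(c); K=np.array([[i['fx'],0,i['cx']],[0,i['fy'],i['cy']],[0,0,1.]])
    return K,np.array(i['dist'],float),np.array(i['cam_to_world'])
def ray(c,xy):
    K,d,T=info(c); u=cv2.undistortPoints(np.array([[xy]],float),K,d)[0,0]
    return T[:3,3],T[:3,:3]@np.array([u[0],u[1],1.])
def onz(c,xy,z):
    o,r=ray(c,xy); return o+r*(z-o[2])/r[2]
def proj(c,P):
    K,d,T=info(c); W=np.linalg.inv(T); return cv2.projectPoints(np.array(P,float).reshape(-1,1,3),cv2.Rodrigues(W[:3,:3])[0],W[:3,3],K,d)[0][:,0]
def tri(a,b):
    (o1,r1),(o2,r2)=ray(*a),ray(*b)
    s=np.linalg.lstsq(np.c_[r1,-r2],o2-o1,rcond=None)[0]
    p,q=o1+s[0]*r1,o2+s[1]*r2; return (p+q)/2,np.linalg.norm(p-q)
E
python3 - <<'E'
from h import *
np.set_printoptions(precision=4,suppress=True)
for c in("scene","top"):
    cv2.imwrite(f"pics/{c}0.png",robot.camera(c))
    print(c,info(c)[2])
    for t in("jig","disc","flat","stud","bar_face","bar_knob","bin","eyepiece","slide_box"):
        print(t,[(np.round(d['xy'],1).tolist(),round(d['p'],2)) for d in robot.landmark_of(c,t)])
print(robot.get_state())
E
```

```text
scene [[ 0.6209  0.4236 -0.6596  1.35  ]
 [ 0.7836 -0.3121  0.5372 -0.6575]
 [ 0.0217 -0.8504 -0.5257  0.75  ]
 [ 0.      0.      0.      1.    ]]
jig [([187.5, 284.2], 0.32)]
disc [([313.5, 252.6], 0.89), ([224.9, 244.7], 0.62), ([278.6, 218.5], 0.6)]
flat [([309.8, 239.0], 0.84), ([265.4, 218.3], 0.64), ([231.2, 248.4], 0.61)]
stud [([311.3, 261.9], 0.92), ([291.8, 209.6], 0.88), ([219.1, 227.3], 0.7)]
bar_face [([347.4, 236.1], 0.95)]
bar_knob [([346.3, 225.5], 0.86), ([216.2, 320.2], 0.59)]
bin [([423.8, 195.4], 0.63)]
eyepiece [([190.7, 282.5], 0.83)]
slide_box [([215.5, 321.6], 0.77)]
top [[-0.0083 -0.9972  0.0746  0.4318]
 [-1.      0.0087  0.0045  0.0302]
 [-0.0051 -0.0746 -0.9972  1.1655]
 [ 0.      0.      0.      1.    ]]
jig []
disc [([330.4, 244.3], 0.66), ([345.5, 177.0], 0.62), ([393.4, 236.0], 0.6)]
flat [([399.8, 220.2], 0.87), ([346.3, 249.8], 0.8), ([331.2, 191.9], 0.59), ([192.0, 190.0], 0.46)]
stud [([319.1, 241.5], 0.95), ([388.7, 247.3], 0.9), ([352.5, 159.6], 0.73)]
bar_face [([304.2, 175.2], 0.68)]
bar_knob [([301.6, 172.0], 0.88)]
bin [([193.0, 188.4], 0.56)]
eyepiece [([436.2, 207.0], 0.49)]
slide_box [([442.3, 159.9], 0.57)]
{'clock': 1.0, 'joint_positions': array([ 0.9479,  0.1584,  1.597 ,  0.    ,  1.3861, -0.2101]), 'joint_vel': array([-0.0021,  0.0006,  0.0008, -0.0011, -0.0003,  0.0009]), 'effort': array([ -0.0003, -39.6008, -33.1706,  -0.0004,   0.0006,   0.    ]), 'tool_pos': array([0.2307, 0.5267, 0.2313]), 'eef_rot': array([ 0.2049,  0.9788,  0.    , -0.    ]), 'force': array([-0.8617, -0.7655, -0.3967]), 'wrist_torque': array([ 0.0363,  0.0443, -0.0033]), 'finger_force': 0.0, 'grip_width': 0.08550483435656206}
```

View pics/scene0.png

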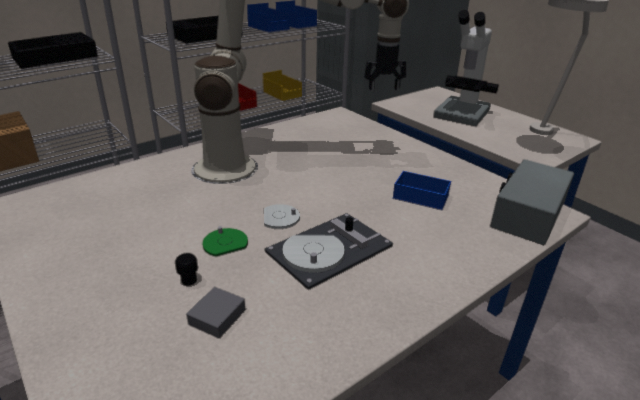

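View pics/top0.png

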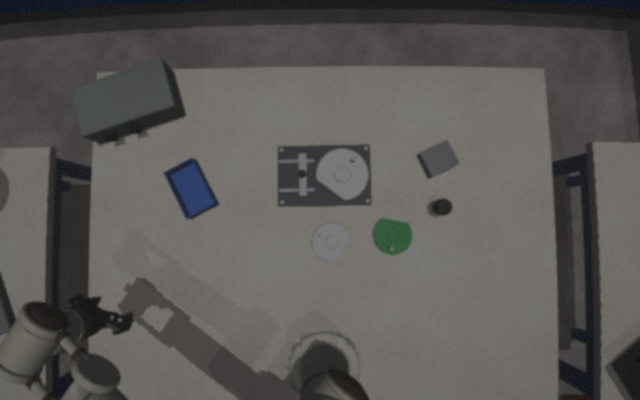

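The scene view shows the jig with the larger silver disc: stud at (313,258), knob at (349,224). In the top view the plate spans about (278–371, 145–207), with the stud at (352,160) and the knob at (302,173). The small silver disc and the green one are decoys.

```bash
python3 - <<'E'
from h import *
np.set_printoptions(precision=4,suppress=True)
im=robot.camera("top"); robot.camera("scene")
s,e=tri(("scene",[311.3,261.9]),("top",[352.5,159.6])); print("stud",s,e)
k,e=tri(("scene",[346.3,225.5]),("top",[301.6,172.0])); print("knob",k,e)
d,e=tri(("scene",[313.5,252.6]),("top",[345.5,177.0])); print("disc",d,e)
sil=[x for x in robot.silhouettes("top","jig")]
for x in sil: print('jig',x['xy'],x['p'],x['pixels'].sum())
def outline(m):
    c=max(cv2.findContours(m.astype(np.uint8),0,cv2.CHAIN_APPROX_NONE)[0],key=cv2.contourArea)[:,0]; return c
for x in robot.silhouettes("top","disc"):
    print('disc',x['xy'],x['p'],x['pixels'].sum())
    if np.hypot(*(np.array(x['xy'])-[343,173]))<12:
        P=np.array([onz("top",p,.028)[:2] for p in outline(x['pixels'])])
        from scipy.optimize import least_squares
        f=least_squares(lambda v:np.hypot(*(P-v[:2]).T)-v[2],[*P.mean(0),.08],loss='soft_l1',f_scale=.002).x; print('circle',f)
        r=np.hypot(*(P-f[:2]).T); q=P[r<f[2]-.006]-f[:2]; print('flat dir deg',np.degrees(np.arctan2(*q.mean(0)[::-1])),len(q),r.min())
# plate by darkness
g=cv2.cvtColor(im,6)[130:220,262:388]
m=cv2.morphologyEx((cv2.GaussianBlur(g,(3,3),0)<np.percentile(g,95)*.62).astype(np.uint8),3,np.ones((5,5)))
c=outline(m)+[262,130]
W=np.array([onz("top",p,.014)[:2] for p in c],np.float32)
print('plate',cv2.minAreaRect((W*1000)))
cv2.imwrite("pics/crop.png",np.hstack([cv2.resize(im[130:220,262:388],None,fx=6,fy=6,interpolation=2)]))
E
```

```text
stud [ 0.6325 -0.0965  0.0279] 0.007617992291335286
knob [0.5898 0.0575 0.0521] 0.013497386012367553
disc [ 0.5866 -0.067   0.0152] 0.012862220417462562
jig [306.5, 177.5] 0.94 3585
disc [343.1, 172.3] 0.81 1959
circle [ 0.5927 -0.0609  0.0768]
flat dir deg 140.62016661340488 16 0.060993491512492094
disc [329.7, 241.7] 0.76 1079
disc [393.4, 235.9] 0.61 1120
disc [303.8, 174.4] 0.54 362
plate ((588.96630859375, -4.5231170654296875), (186.3135528564453, 285.5483093261719), 0.6560304164886475)
```

View pics/crop.png

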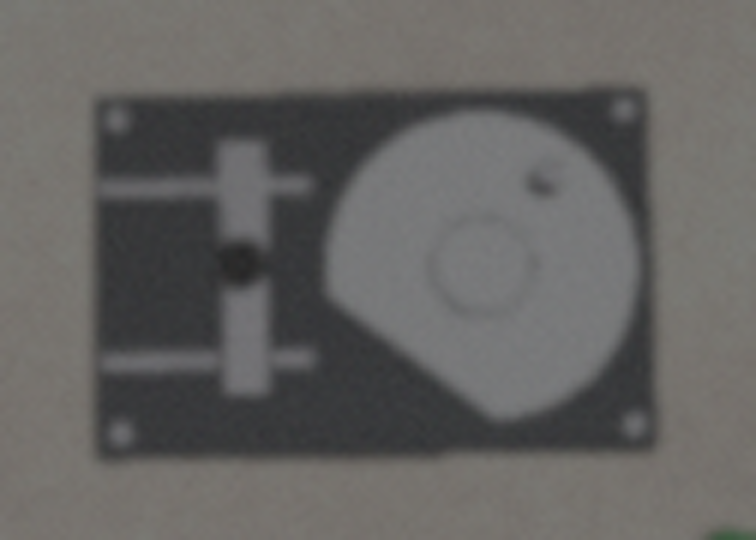

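The disc sits at about (0.591,−0.060) and its flat points at about 143° in the world. The target is about 91° (jig yaw about 1°), so it needs a clockwise turn of about 52°. I'll straddle the stud loosely with the fingers and push it round.

```bash
cat >> h.py <<'E'
def plan(targets):
    """targets: (x,y,z,yaw_of_tool_y_deg,n rows); prints tool-axis rows from measured pose"""
    from scipy.spatial.transform import Rotation as R
    s=robot.get_state(); p=np.array(s['tool_pos']); r=R.from_quat(s['eef_rot']); 
    down=lambda a:R.from_matrix(np.array([[-np.sin(a),np.cos(a),0],[np.cos(a),np.sin(a),0],[0,0,-1.]]).T@np.eye(3)) if 0 else R.from_matrix(np.c_[[-np.sin(a),np.cos(a),0],[np.cos(a),np.sin(a),0],[0,0,-1.]])
    print('t',s['clock'],'p',p.round(4),'yaw',np.degrees(np.arctan2(*r.as_matrix()[[1,0],1])).round(1),'F',np.round(s['force'],1),'w',round(s['grip_width'],4))
    y0=np.arctan2(*r.as_matrix()[[1,0],1])
    for x,y,z,a,n in targets:
        a=np.radians(a);q=np.array([x,y,z]);P0=p.copy();a0=y0
        print('->',x,y,z)
        for i in range(1,n+1):
            pt=P0+(q-P0)*i/n; rt=down(a0+(a-a0)*i/n)
            print(np.r_[r.inv().apply(pt-p)*1000,(r.inv()*rt).as_rotvec()].round(3).tolist())
            p,r=pt,rt
        y0=a
E
python3 -c "
from h import *
plan([(.634,-.094,.2,53,22)])"
```

```text
t 1.2 p [0.2307 0.5267 0.2313] yaw 66.4 F [0.3 0.6 0.3] w 0.0854
-> 0.634 -0.094 0.2
[-28.11, -18.49, 1.423, 0.0, 0.0, 0.011]
[-28.305, -18.191, 1.423, 0.0, 0.0, 0.011]
[-28.496, -17.89, 1.423, 0.0, 0.0, 0.011]
[-28.683, -17.587, 1.423, 0.0, 0.0, 0.011]
[-28.868, -17.283, 1.423, 0.0, 0.0, 0.011]
[-29.05, -16.976, 1.423, 0.0, 0.0, 0.011]
[-29.228, -16.667, 1.423, 0.0, 0.0, 0.011]
[-29.403, -16.357, 1.423, 0.0, 0.0, 0.011]
[-29.574, -16.044, 1.423, 0.0, 0.0, 0.011]
[-29.742, -15.73, 1.423, 0.0, 0.0, 0.011]
[-29.907, -15.414, 1.423, 0.0, 0.0, 0.011]
[-30.069, -15.097, 1.423, 0.0, 0.0, 0.011]
[-30.227, -14.778, 1.423, 0.0, 0.0, 0.011]
[-30.382, -14.457, 1.423, 0.0, 0.0, 0.011]
[-30.533, -14.134, 1.423, 0.0, 0.0, 0.011]
[-30.681, -13.81, 1.423, 0.0, 0.0, 0.011]
[-30.826, -13.484, 1.423, 0.0, 0.0, 0.011]
[-30.967, -13.157, 1.423, 0.0, 0.0, 0.011]
[-31.105, -12.828, 1.423, 0.0, 0.0, 0.011]
[-31.239, -12.498, 1.423, 0.0, 0.0, 0.011]
[-31.369, -12.166, 1.423, 0.0, 0.0, 0.011]
[-31.496, -11.834, 1.423, 0.0, 0.0, 0.011]
```

Request:
step_arm(commands=[{"x": -28,"y": -18,"z": 1.5,"wz": 0.011,"gripper": 0.2},{"x": -28,"y": -18,"z": 1.5,"wz": 0.011,"gripper": 0.2},{"x": -28.5,"y": -18,"z": 1.5,"wz": 0.011,"gripper": 0.2},{"x": -28.5,"y": -17.5,"z": 1.5,"wz": 0.011,"gripper": 0.2},{"x": -29,"y": -17.5,"z": 1.5,"wz": 0.011,"gripper": 0.2},{"x": -29,"y": -17,"z": 1.5,"wz": 0.011,"gripper": 0.2},{"x": -29,"y": -16.5,"z": 1.5,"wz": 0.011,"gripper": 0.2},{"x": -29.5,"y": -16.5,"z": 1.5,"wz": 0.011,"gripper": 0.2},{"x": -29.5,"y": -16,"z": 1.5,"wz": 0.011,"gripper": 0.2},{"x": -29.5,"y": -16,"z": 1.5,"wz": 0.011,"gripper": 0.2}])

```text
validation failed for argument at $.co...
```

Request:
step_arm(commands=[{"x": -30,"y": -15.5,"z": 1.5,"wz": 0.011,"gripper": 0.2},{"x": -30,"y": -15,"z": 1.5,"wz": 0.011,"gripper": 0.2},{"x": -30,"y": -15,"z": 1.5,"wz": 0.011,"gripper": 0.2},{"x": -30.5,"y": -14.5,"z": 1.5,"wz": 0.011,"gripper": 0.2},{"x": -30.5,"y": -14,"z": 1.5,"wz": 0.011,"gripper": 0.2},{"x": -30.5,"y": -14,"z": 1.5,"wz": 0.011,"gripper": 0.2},{"x": -31,"y": -13.5,"z": 1.5,"wz": 0.011,"gripper": 0.2},{"x": -31,"y": -13,"z": 1.5,"wz": 0.011,"gripper": 0.2},{"x": -31,"y": -13,"z": 1.5,"wz": 0.011,"gripper": 0.2},{"x": -31,"y": -12.5,"z": 1.5,"wz": 0.011,"gripper": 0.2}])

```text
validation failed for argument at $.co...
```

```bash
python3 -c "
from h import *
plan([(.634,-.094,.12,53,4),(.634,-.094,.038,53,4)])"
```

```text
t 1.2 p [0.2307 0.5267 0.2313] yaw 66.4 F [0.3 0.6 0.3] w 0.0854
-> 0.634 -0.094 0.12
[-154.606, -101.694, 27.824, 0.0, 0.0, 0.058]
[-160.265, -92.52, 27.826, 0.0, 0.0, 0.058]
[-165.379, -83.033, 27.826, 0.0, 0.0, 0.058]
[-169.933, -73.264, 27.826, 0.0, 0.0, 0.058]
-> 0.634 -0.094 0.038
[0.0, 0.0, 20.5, 0.0, 0.0, 0.0]
[-0.0, -0.0, 20.5, 0.0, 0.0, 0.0]
[-0.0, -0.0, 20.5, 0.0, 0.0, 0.0]
[0.0, 0.0, 20.5, 0.0, 0.0, 0.0]
```

Probably every key is required, so I'll give full rows.

Request:
step_arm(commands=[{"x": -28,"y": -18,"z": 1.5,"wx": 0,"wy": 0,"wz": 0.011,"gripper": 0.2}])

```text
clock: 1.28
tool_pos: [0.2472, 0.5015, 0.2302]
eef_rot: [0.208, 0.978, 0.001, -0.001]
force: [0.6, 0.6, -0.1]
grip_width: 0.0755
finger_force: 0.0
```

Request:
step_arm(commands=[{"x": -28,"y": -18,"z": 1.5,"wx": 0,"wy": 0,"wz": 0.011,"gripper": 0.2},{"x": -28.5,"y": -18,"z": 1.5,"wx": 0,"wy": 0,"wz": 0.011,"gripper": 0.2},{"x": -28.5,"y": -17.5,"z": 1.5,"wx": 0,"wy": 0,"wz": 0.011,"gripper": 0.2},{"x": -29,"y": -17.5,"z": 1.5,"wx": 0,"wy": 0,"wz": 0.011,"gripper": 0.2},{"x": -29,"y": -17,"z": 1.5,"wx": 0,"wy": 0,"wz": 0.011,"gripper": 0.2},{"x": -29,"y": -16.5,"z": 1.5,"wx": 0,"wy": 0,"wz": 0.011,"gripper": 0.2},{"x": -29.5,"y": -16.5,"z": 1.5,"wx": 0,"wy": 0,"wz": 0.011,"gripper": 0.2},{"x": -29.5,"y": -16,"z": 1.5,"wx": 0,"wy": 0,"wz": 0.011,"gripper": 0.2},{"x": -29.5,"y": -16,"z": 1.5,"wx": 0,"wy": 0,"wz": 0.011,"gripper": 0.2},{"x": -30,"y": -15.5,"z": 1.5,"wx": 0,"wy": 0,"wz": 0.011,"gripper": 0.2}])

```text
clock: 2.12
tool_pos: [0.4316, 0.215, 0.215]
eef_rot: [0.264, 0.965, 0.0, 0.0]
force: [1.4, 0.7, -0.1]
grip_width: 0.0341
finger_force: 0.0
```

Request:
step_arm(commands=[{"x": -30,"y": -15,"z": 1.5,"wx": 0,"wy": 0,"wz": 0.011,"gripper": 0.2},{"x": -30,"y": -15,"z": 1.5,"wx": 0,"wy": 0,"wz": 0.011,"gripper": 0.2},{"x": -30.5,"y": -14.5,"z": 1.5,"wx": 0,"wy": 0,"wz": 0.011,"gripper": 0.2},{"x": -30.5,"y": -14,"z": 1.5,"wx": 0,"wy": 0,"wz": 0.011,"gripper": 0.2},{"x": -30.5,"y": -14,"z": 1.5,"wx": 0,"wy": 0,"wz": 0.011,"gripper": 0.2},{"x": -31,"y": -13.5,"z": 1.5,"wx": 0,"wy": 0,"wz": 0.011,"gripper": 0.2},{"x": -31,"y": -13,"z": 1.5,"wx": 0,"wy": 0,"wz": 0.011,"gripper": 0.2},{"x": -31,"y": -13,"z": 1.5,"wx": 0,"wy": 0,"wz": 0.011,"gripper": 0.2},{"x": -31,"y": -12.5,"z": 1.5,"wx": 0,"wy": 0,"wz": 0.011,"gripper": 0.2},{"x": 0,"y": 0,"z": 0,"wx": 0,"wy": 0,"wz": 0,"gripper": 0.2}])

```text
clock: 2.95
tool_pos: [0.5958, -0.0436, 0.2009]
eef_rot: [0.314, 0.95, -0.001, 0.001]
force: [-0.1, -0.1, -0.2]
grip_width: 0.0342
finger_force: 0.0
```

```bash
python3 -c "
from h import *
plan([(.634,-.094,.12,53,4),(.634,-.094,.042,53,4)])"
```

```text
t 2.95 p [ 0.5958 -0.0436  0.2009] yaw 53.5 F [-0.1 -0.1 -0.2] w 0.0342
-> 0.634 -0.094 0.12
[-15.117, -4.411, 20.263, -0.001, 0.002, 0.002]
[-15.173, -4.405, 20.221, 0.0, 0.0, 0.002]
[-15.182, -4.375, 20.221, 0.0, 0.0, 0.002]
[-15.191, -4.345, 20.221, 0.0, 0.0, 0.002]
-> 0.634 -0.094 0.042
[0.0, 0.0, 19.5, 0.0, 0.0, 0.0]
[0.0, 0.0, 19.5, 0.0, 0.0, 0.0]
[0.0, 0.0, 19.5, 0.0, 0.0, 0.0]
[0.0, 0.0, 19.5, 0.0, 0.0, 0.0]
```

Request:
step_arm(commands=[{"x": -15,"y": -4.4,"z": 20,"wx": 0,"wy": 0,"wz": 0.002,"gripper": 0.2},{"x": -15.2,"y": -4.4,"z": 20,"wx": 0,"wy": 0,"wz": 0.002,"gripper": 0.2},{"x": -15.2,"y": -4.4,"z": 20,"wx": 0,"wy": 0,"wz": 0.002,"gripper": 0.2},{"x": -15.2,"y": -4.4,"z": 21,"wx": 0,"wy": 0,"wz": 0.002,"gripper": 0.2},{"x": 0,"y": 0,"z": 25,"wx": 0,"wy": 0,"wz": 0,"gripper": 0.2},{"x": 0,"y": 0,"z": 25,"wx": 0,"wy": 0,"wz": 0,"gripper": 0.2},{"x": 0,"y": 0,"z": 0,"wx": 0,"wy": 0,"wz": 0,"gripper": 0.2}])

```text
clock: 3.53
tool_pos: [0.6279, -0.0871, 0.0642]
eef_rot: [0.315, 0.949, 0.0, -0.005]
force: [-0.7, 0.3, -0.9]
grip_width: 0.034
finger_force: 0.0
```

```bash
python3 -c "
from h import *
plan([])
im=robot.camera('scene');t=robot.get_state()['tool_pos']
print(proj('scene',[t,[.634,-.094,.052],[.591,-.060,.028]]))
cv2.imwrite('pics/s1.png',cv2.resize(im[190:290,250:400],None,fx=5,fy=5,interpolation=2))
for d in robot.landmark_of('scene','stud'): print(d['xy'],d['p'])"
```

```text
t 3.5333 p [ 0.6279 -0.0871  0.0642] yaw 53.3 F [-0.7  0.3 -0.9] w 0.034
[[315.1770492  247.20849996]
 [314.11966684 254.03882908]
 [314.26013437 248.46992839]]
[218.3, 228.6] 0.88
[308.9, 259.9] 0.81
[296.2, 210.9] 0.74
```

View pics/s1.png

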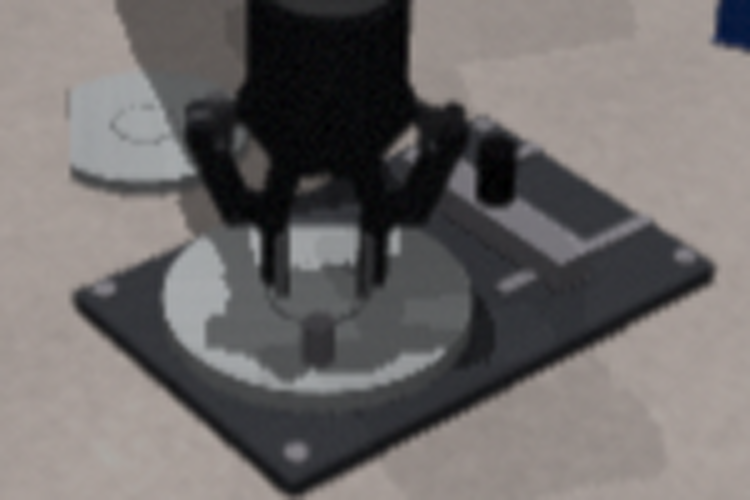

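The fingers stand over the disc, and the stud top at crop (318,318), pixel (313.6,253.6), matches the estimate. Next I correct the 8 mm, lower, and sweep the arc.

```bash
python3 -c "
from h import *
c=np.array([.591,-.060])
f=lambda a:(*(c+.055*np.array([np.cos(np.radians(a)),np.sin(np.radians(a))])).round(4),.037,a+90,1)
plan([(.6345,-.093,.0642,53,1),(.6345,-.093,.037,53,1)]+[f(-37-57*i/12) for i in range(1,13)])"
```

```text
t 3.6333 p [ 0.6313 -0.088   0.0698] yaw 53.3 F [0.4 0.4 1.2] w 0.0343
-> 0.6345 -0.093 0.0642
[-5.554, -2.078, 5.549, -0.001, -0.002, 0.005]
-> 0.6345 -0.093 0.037
[0.0, 0.0, 27.2, 0.0, 0.0, 0.0]
-> 0.632 -0.0966 0.037
[-0.17, -4.38, 0.0, 0.0, 0.0, 0.083]
-> 0.6289 -0.0999 0.037
[0.115, -4.526, 0.0, 0.0, 0.0, 0.083]
-> 0.6254 -0.1029 0.037
[0.233, -4.604, 0.0, 0.0, 0.0, 0.083]
-> 0.6218 -0.1056 0.037
[0.148, -4.498, 0.0, 0.0, 0.0, 0.083]
-> 0.6179 -0.108 0.037
[0.191, -4.575, 0.0, 0.0, 0.0, 0.083]
-> 0.6138 -0.11 0.037
[0.258, -4.554, 0.0, 0.0, 0.0, 0.083]
-> 0.6096 -0.1118 0.037
[0.104, -4.568, 0.0, 0.0, 0.0, 0.083]
-> 0.6052 -0.1131 0.037
[0.263, -4.58, 0.0, 0.0, 0.0, 0.083]
-> 0.6008 -0.1141 0.037
[0.173, -4.509, 0.0, 0.0, 0.0, 0.083]
-> 0.5963 -0.1147 0.037
[0.21, -4.535, 0.0, 0.0, 0.0, 0.083]
-> 0.5917 -0.115 0.037
[0.142, -4.608, 0.0, 0.0, 0.0, 0.083]
-> 0.5872 -0.1149 0.037
[0.159, -4.498, 0.0, 0.0, 0.0, 0.083]
```

Request:
step_arm(commands=[{"x": -5.5,"y": -2,"z": 5.5,"wx": 0,"wy": 0,"wz": 0.005,"gripper": 0.2},{"x": 0,"y": 0,"z": 14,"wx": 0,"wy": 0,"wz": 0,"gripper": 0.2},{"x": 0,"y": 0,"z": 13,"wx": 0,"wy": 0,"wz": 0,"gripper": 0.2},{"x": 0,"y": 0,"z": 0,"wx": 0,"wy": 0,"wz": 0,"gripper": 0.2},{"x": 0,"y": 0,"z": 0,"wx": 0,"wy": 0,"wz": 0,"gripper": 0.2}])

```text
clock: 4.05
tool_pos: [0.6341, -0.093, 0.0363]
eef_rot: [0.317, 0.948, 0.0, -0.001]
force: [-1.1, -0.7, -0.2]
grip_width: 0.0343
finger_force: 0.0
```

Request:
step_arm(commands=[{"x": 0,"y": -4.4,"z": 0,"wx": 0,"wy": 0,"wz": 0.083,"gripper": 0.2},{"x": 0.2,"y": -4.5,"z": 0,"wx": 0,"wy": 0,"wz": 0.083,"gripper": 0.2},{"x": 0.2,"y": -4.5,"z": 0,"wx": 0,"wy": 0,"wz": 0.083,"gripper": 0.2},{"x": 0.2,"y": -4.5,"z": 0,"wx": 0,"wy": 0,"wz": 0.083,"gripper": 0.2},{"x": 0.2,"y": -4.5,"z": 0,"wx": 0,"wy": 0,"wz": 0.083,"gripper": 0.2},{"x": 0.2,"y": -4.5,"z": 0,"wx": 0,"wy": 0,"wz": 0.083,"gripper": 0.2}])

```text
clock: 4.55
tool_pos: [0.6151, -0.1102, 0.0385]
eef_rot: [0.543, 0.84, 0.0, 0.001]
force: [1.4, 1.2, -0.6]
grip_width: 0.0342
finger_force: 0.6
```

```bash
python3 -c "
from h import *
c=np.array([.591,-.060])
f=lambda a:(*(c+.055*np.array([np.cos(np.radians(a)),np.sin(np.radians(a))])).round(4),.037,a+90,1)
plan([f(-65.5-28.5*i/6) for i in range(1,7)])"
```

```text
t 4.55 p [ 0.6151 -0.1102  0.0385] yaw 24.2 F [ 1.4  1.2 -0.6] w 0.0342
-> 0.6096 -0.1118 0.037
[0.776, -5.685, 1.501, 0.001, 0.001, 0.078]
-> 0.6052 -0.1131 0.037
[0.263, -4.58, 0.0, 0.0, 0.0, 0.083]
-> 0.6008 -0.1141 0.037
[0.173, -4.509, 0.0, 0.0, 0.0, 0.083]
-> 0.5963 -0.1147 0.037
[0.21, -4.535, 0.0, 0.0, 0.0, 0.083]
-> 0.5917 -0.115 0.037
[0.142, -4.608, 0.0, 0.0, 0.0, 0.083]
-> 0.5872 -0.1149 0.037
[0.159, -4.498, 0.0, 0.0, 0.0, 0.083]
```

Contact is light, about 2 N. I continue the arc.

Request:
step_arm(commands=[{"x": 0.2,"y": -4.5,"z": 0.5,"wx": 0,"wy": 0,"wz": 0.083,"gripper": 0.2},{"x": 0.2,"y": -4.5,"z": 0,"wx": 0,"wy": 0,"wz": 0.083,"gripper": 0.2},{"x": 0.2,"y": -4.5,"z": 0,"wx": 0,"wy": 0,"wz": 0.083,"gripper": 0.2},{"x": 0.2,"y": -4.5,"z": 0,"wx": 0,"wy": 0,"wz": 0.083,"gripper": 0.2},{"x": 0.2,"y": -4.5,"z": 0,"wx": 0,"wy": 0,"wz": 0.083,"gripper": 0.2},{"x": 0.2,"y": -4.5,"z": 0,"wx": 0,"wy": 0,"wz": 0.083,"gripper": 0.2},{"x": 0,"y": 0,"z": 0,"wx": 0,"wy": 0,"wz": 0,"gripper": 0.2}])

```text
clock: 5.13
tool_pos: [0.5882, -0.115, 0.0379]
eef_rot: [0.732, 0.681, 0.0, 0.0]
force: [-0.3, -0.2, 0.2]
grip_width: 0.0341
finger_force: 0.0
```

```bash
python3 -c "
from h import *
plan([])
im=robot.camera('scene');im2=robot.camera('top')
a=cv2.resize(im[190:290,250:400],None,fx=4,fy=4,interpolation=2)
b=cv2.resize(im2[130:220,262:388],None,fx=4,fy=4,interpolation=2)[:,:]
b=b[:, :200*4]; o=np.zeros((400,600+0,3),np.uint8)
cv2.imwrite('pics/s2.png',a)
print(proj('scene',[[.591,-.0,.028],[.591+.053,-.0,.028],[.591-.053,0,.028],[.592,-.115,.052]]))
for d in robot.landmark_of('scene','stud')+robot.landmark_of('scene','flat'): print(d['xy'],d['p'])"
```

```text
t 5.1333 p [ 0.5882 -0.115   0.0379] yaw -4.2 F [-0.3 -0.2  0.2] w 0.0341
[[332.24303043 240.31348744]
 [345.36426281 250.00517884]
 [319.83626659 231.14562133]
 [297.09055648 248.84825734]]
[221.3, 228.2] 0.78
[293.5, 254.0] 0.59
[324.9, 242.1] 0.82
[230.3, 249.9] 0.64
[262.6, 219.2] 0.61
```

View pics/s2.png

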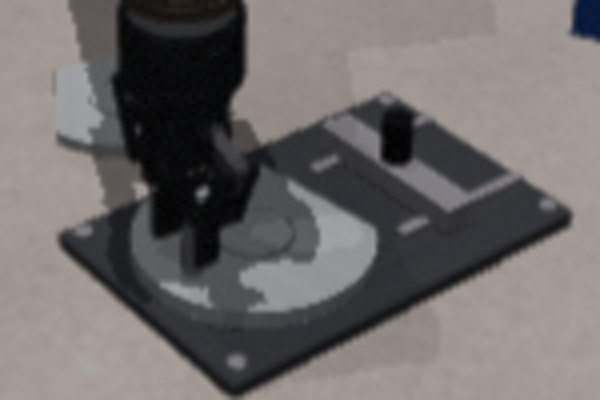

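The disc has turned and its flat runs about (280,170)–(375,235) in the crop, slightly short of parallel. By geometry about 3–4° remain, so I push a little more, then lift and measure from above.

Request:
step_arm(commands=[{"x": 0,"y": -3,"z": 0,"wx": 0,"wy": 0,"wz": 0.055,"gripper": 0.2},{"x": 0,"y": 0,"z": 0,"wx": 0,"wy": 0,"wz": 0,"gripper": 0.2},{"x": 0,"y": 0,"z": 0,"wx": 0,"wy": 0,"wz": 0,"gripper": 0.2},{"x": 0,"y": 3,"z": 0,"wx": 0,"wy": 0,"wz": 0,"gripper": 0.2},{"x": 0,"y": 0,"z": -20,"wx": 0,"wy": 0,"wz": 0,"gripper": 0.2},{"x": 0,"y": 0,"z": -35,"wx": 0,"wy": 0,"wz": 0,"gripper": 0.2},{"x": 40,"y": 0,"z": -35,"wx": 0,"wy": 0,"wz": 0,"gripper": 0.2},{"x": 40,"y": 0,"z": -20,"wx": 0,"wy": 0,"wz": 0,"gripper": 0.2},{"x": 40,"y": 0,"z": 0,"wx": 0,"wy": 0,"wz": 0,"gripper": 0.2},{"x": 0,"y": 0,"z": 0,"wx": 0,"wy": 0,"wz": 0,"gripper": 0.2}])

```text
clock: 6.17
tool_pos: [0.6034, -0.0012, 0.1405]
eef_rot: [0.748, 0.664, 0.002, 0.0]
force: [-0.9, 0.3, -0.4]
grip_width: 0.034
finger_force: 0.0
```

```bash
python3 -c "
from h import *
plan([])
im=robot.camera('scene');im2=robot.camera('top')
cv2.imwrite('pics/s3.png',np.vstack([cv2.resize(im[195:290,255:400],None,fx=4,fy=4,interpolation=2)[:300],cv2.resize(im2[138:213,262:407],None,fx=4,fy=4,interpolation=2)]))
for c in('scene','top'):
  for d in robot.landmark_of(c,'stud')+robot.landmark_of(c,'flat')+robot.landmark_of(c,'bar_knob'): print(c,d['xy'],d['p'])"
```

```text
t 6.1667 p [ 0.6034 -0.0012  0.1405] yaw -6.8 F [-0.9  0.3 -0.4] w 0.034
scene [290.6, 211.7] 0.92
scene [294.8, 251.3] 0.61
scene [217.5, 225.3] 0.55
scene [326.0, 242.4] 0.86
scene [265.4, 214.7] 0.84
scene [229.5, 251.1] 0.61
scene [313.0, 249.5] 0.55
scene [345.0, 226.6] 0.95
top [387.3, 248.9] 0.92
top [358.2, 173.8] 0.81
top [344.1, 249.7] 0.69
top [395.4, 219.2] 0.67
top [320.8, 177.8] 0.56
top [299.3, 172.2] 0.67
```

View pics/s3.png

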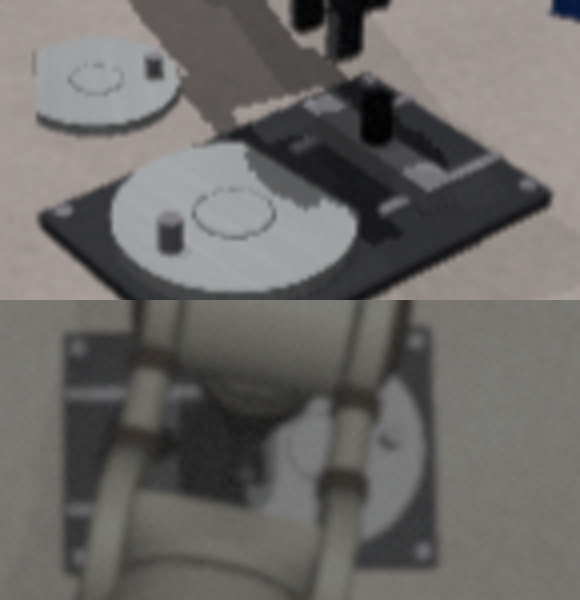

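The scene crop shows the stud top at (171,218), pixel (297.7,249.5), the ring centre at (234,213), pixel (313.5,248.2), and the flat's right end at about (357,218).

```bash
python3 -c "
from h import *
f=lambda x,y:(255+(x+.5)/4-.5,195+(y+.5)/4-.5)
s=onz('scene',f(171,218),.052);c=onz('scene',f(234,213),.028);print(s,c,'stud ang',np.degrees(np.arctan2(*(s-c)[[1,0]])))
a=onz('scene',f(245,148),.028);b=onz('scene',f(357,222),.028);print('flat line',a,b,np.degrees(np.arctan2(*(a-b)[[1,0]])))
# screws of jig: left-near bottom (62,211), right (528,185), top (368,80)
p=onz('scene',f(62,211),.014);q=onz('scene',f(368,80),.014);r=onz('scene',f(528,185),.014)
print('jig y',np.degrees(np.arctan2(*(q-p)[[1,0]])),'x',np.degrees(np.arctan2(*(r-q)[[1,0]])),p,q,r)
im=robot.camera('scene')
m=[d for d in robot.silhouettes('scene','disc') if np.hypot(d['xy'][0]-312,d['xy'][1]-250)<12][0]['pixels']
k=max(cv2.findContours(m.astype(np.uint8),0,1)[0],key=cv2.contourArea)[:,0]
P=np.array([onz('scene',p,.028)[:2] for p in k]);
d=P-[.591,-.060]; sel=(d[:,1]>.045)&(abs(d[:,0])<.045);print(sel.sum(),np.degrees(np.arctan(np.polyfit(d[sel,0],d[sel,1],1)[0])),d[sel,1].mean())
"
```

```text
[ 0.5933464  -0.11510364  0.052     ] [ 0.58722764 -0.06078632  0.028     ] stud ang -83.57280933975957
flat line [ 0.53338808 -0.01004247  0.028     ] [ 0.64209024 -0.00340406  0.028     ] -176.50530542088322
jig y 90.22132771136643 x 0.24189263084913853 [ 0.50330382 -0.138459    0.014     ] [0.50227288 0.12842257 0.014     ] [0.66639659 0.12911547 0.014     ]
25 6.668229140455997 0.05673153606965443
```

The estimates differ by a few degrees, so I clear the arm to get a clean top view.

Request:
step_arm(commands=[{"x": 36,"y": -18,"z": -8,"wx": 0,"wy": 0,"wz": 0,"gripper": 0.2},{"x": 36,"y": -18,"z": -8,"wx": 0,"wy": 0,"wz": 0,"gripper": 0.2},{"x": 36,"y": -18,"z": 0,"wx": 0,"wy": 0,"wz": 0,"gripper": 0.2},{"x": 36,"y": -18,"z": 0,"wx": 0,"wy": 0,"wz": 0,"gripper": 0.2},{"x": 36,"y": -18,"z": 0,"wx": 0,"wy": 0,"wz": 0,"gripper": 0.2},{"x": 36,"y": -18,"z": 0,"wx": 0,"wy": 0,"wz": 0,"gripper": 0.2},{"x": 36,"y": -18,"z": 0,"wx": 0,"wy": 0,"wz": 0,"gripper": 0.2},{"x": 36,"y": -18,"z": 0,"wx": 0,"wy": 0,"wz": 0,"gripper": 0.2},{"x": 36,"y": -18,"z": 0,"wx": 0,"wy": 0,"wz": 0,"gripper": 0.2},{"x": 0,"y": 0,"z": 0,"wx": 0,"wy": 0,"wz": 0,"gripper": 0.2}])

```text
clock: 7.5
tool_pos: [0.479, 0.3401, 0.1544]
eef_rot: [0.748, 0.663, 0.001, -0.001]
force: [0.0, 0.4, 0.3]
grip_width: 0.0342
finger_force: 0.0
```

```bash
python3 -c "
from h import *
plan([])
im2=robot.camera('top')
cv2.imwrite('pics/s4.png',cv2.resize(im2[138:214,266:380],None,fx=7,fy=7,interpolation=2))
for d in robot.silhouettes('top','disc'):
  if np.hypot(d['xy'][0]-343,d['xy'][1]-173)<12:
    k=max(cv2.findContours(d['pixels'].astype(np.uint8),0,1)[0],key=cv2.contourArea)[:,0]
    D=np.array([onz('top',p,.028)[:2] for p in k])-[.591,-.060]; sel=(D[:,1]>.045)&(abs(D[:,0])<.042)
    print(sel.sum(),np.degrees(np.arctan(np.polyfit(D[sel,0],D[sel,1],1)[0])),D[sel,1].mean())
"
```

```text
t 7.5 p [0.479  0.3401 0.1544] yaw -6.9 F [0.  0.4 0.3] w 0.0342
27 6.622591076661505 0.0587171032291658
```

View pics/s4.png

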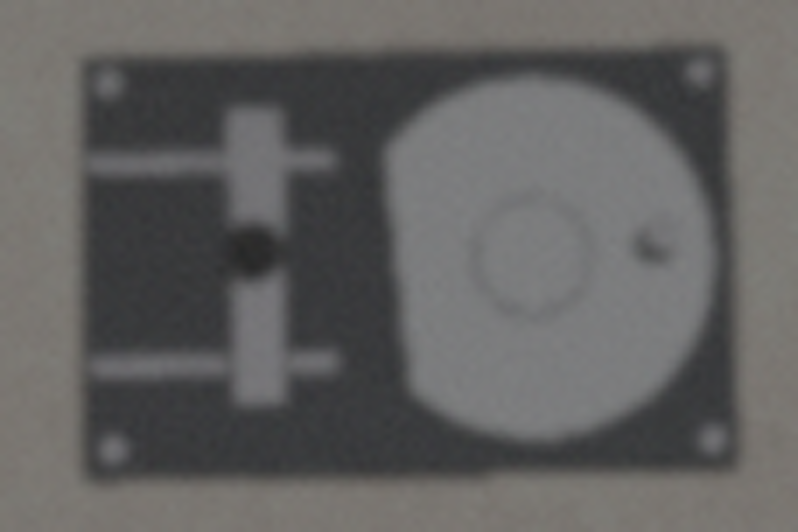

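The flat runs (388,150)–(408,385), about 4.9° lean, and the bar edge (283,107)–(287,405) leans about 0.8°. So roughly 4–4.5° clockwise is still needed, about 4 mm at the stud. I go back and push on.

```bash
python3 -c "
from h import *
plan([(.590,-.115,.13,-9,13),(.590,-.115,.037,-9,4)])"
```

```text
t 7.6 p [0.4814 0.3353 0.1543] yaw -7.1 F [ 0.3 -0.7 -0.2] w 0.0338
-> 0.59 -0.115 0.13
[-33.349, 12.554, 1.881, 0.0, 0.0, 0.003]
[-33.317, 12.641, 1.865, 0.0, 0.0, 0.003]
[-33.284, 12.727, 1.865, 0.0, 0.0, 0.003]
[-33.251, 12.814, 1.865, 0.0, 0.0, 0.003]
[-33.218, 12.9, 1.865, 0.0, 0.0, 0.003]
[-33.184, 12.986, 1.865, 0.0, 0.0, 0.003]
[-33.15, 13.072, 1.865, 0.0, 0.0, 0.003]
[-33.116, 13.158, 1.865, 0.0, 0.0, 0.003]
[-33.082, 13.244, 1.865, 0.0, 0.0, 0.003]
[-33.048, 13.33, 1.865, 0.0, 0.0, 0.003]
[-33.013, 13.415, 1.865, 0.0, 0.0, 0.003]
[-32.978, 13.501, 1.865, 0.0, 0.0, 0.003]
[-32.943, 13.586, 1.865, 0.0, 0.0, 0.003]
-> 0.59 -0.115 0.037
[0.0, -0.0, 23.25, 0.0, 0.0, 0.0]
[0.0, -0.0, 23.25, 0.0, 0.0, 0.0]
[0.0, 0.0, 23.25, 0.0, 0.0, 0.0]
[0.0, -0.0, 23.25, 0.0, 0.0, 0.0]
```

Request:
step_arm(commands=[{"x": -33,"y": 13,"z": 1.9,"wx": 0,"wy": 0,"wz": 0.003,"gripper": 0.2},{"x": -33,"y": 13,"z": 1.9,"wx": 0,"wy": 0,"wz": 0.003,"gripper": 0.2},{"x": -33,"y": 13,"z": 1.9,"wx": 0,"wy": 0,"wz": 0.003,"gripper": 0.2},{"x": -33,"y": 13,"z": 1.9,"wx": 0,"wy": 0,"wz": 0.003,"gripper": 0.2},{"x": -33,"y": 13,"z": 1.9,"wx": 0,"wy": 0,"wz": 0.003,"gripper": 0.2},{"x": -33,"y": 13,"z": 1.9,"wx": 0,"wy": 0,"wz": 0.003,"gripper": 0.2},{"x": -33,"y": 13,"z": 1.9,"wx": 0,"wy": 0,"wz": 0.003,"gripper": 0.2},{"x": -33,"y": 13,"z": 1.9,"wx": 0,"wy": 0,"wz": 0.003,"gripper": 0.2},{"x": -33,"y": 13,"z": 1.9,"wx": 0,"wy": 0,"wz": 0.003,"gripper": 0.2},{"x": -33,"y": 13,"z": 1.9,"wx": 0,"wy": 0,"wz": 0.003,"gripper": 0.2}])

```text
clock: 8.43
tool_pos: [0.5646, -0.0143, 0.1354]
eef_rot: [0.761, 0.649, -0.0, 0.0]
force: [0.5, 0.1, 1.0]
grip_width: 0.0345
finger_force: 0.0
```

Request:
step_arm(commands=[{"x": -33,"y": 13,"z": 1.9,"wx": 0,"wy": 0,"wz": 0.003,"gripper": 0.2},{"x": -33,"y": 13.5,"z": 1.9,"wx": 0,"wy": 0,"wz": 0.003,"gripper": 0.2},{"x": -33,"y": 13.5,"z": 1.9,"wx": 0,"wy": 0,"wz": 0.003,"gripper": 0.2},{"x": 0,"y": 0,"z": 30,"wx": 0,"wy": 0,"wz": 0,"gripper": 0.2},{"x": 0,"y": 0,"z": 35,"wx": 0,"wy": 0,"wz": 0,"gripper": 0.2},{"x": 0,"y": 0,"z": 0,"wx": 0,"wy": 0,"wz": 0,"gripper": 0.2},{"x": 0,"y": 0,"z": 0,"wx": 0,"wy": 0,"wz": 0,"gripper": 0.2},{"x": 0,"y": 0,"z": 0,"wx": 0,"wy": 0,"wz": 0,"gripper": 0.2}])

```text
clock: 9.1
tool_pos: [0.5891, -0.1154, 0.0662]
eef_rot: [0.763, 0.646, 0.0, 0.001]
force: [0.7, -0.0, 0.4]
grip_width: 0.0342
finger_force: 0.0
```

```bash
python3 -c "
from h import *
plan([(.590,-.115,.037,-9,2),(.5812,-.114,.037,-11,3)])"
```

```text
t 9.1 p [ 0.5891 -0.1154  0.0662] yaw -9.5 F [ 0.7 -0.   0.4] w 0.0342
-> 0.59 -0.115 0.037
[0.292, 0.41, 14.603, 0.002, 0.001, -0.004]
[0.283, 0.433, 14.603, 0.0, 0.0, -0.004]
-> 0.5812 -0.114 0.037
[-0.13, -2.949, 0.0, 0.0, 0.0, 0.012]
[-0.164, -2.948, 0.0, 0.0, 0.0, 0.012]
[-0.198, -2.946, 0.0, 0.0, 0.0, 0.012]
```

Request:
step_arm(commands=[{"x": 0.3,"y": 0.5,"z": 14.5,"wx": 0,"wy": 0,"wz": 0,"gripper": 0.2},{"x": 0.3,"y": 0.5,"z": 14.5,"wx": 0,"wy": 0,"wz": 0,"gripper": 0.2},{"x": 0,"y": 0,"z": 0,"wx": 0,"wy": 0,"wz": 0,"gripper": 0.2},{"x": -0.2,"y": -3,"z": 0,"wx": 0,"wy": 0,"wz": 0.012,"gripper": 0.2},{"x": -0.2,"y": -3,"z": 0,"wx": 0,"wy": 0,"wz": 0.012,"gripper": 0.2},{"x": -0.2,"y": -3,"z": 0,"wx": 0,"wy": 0,"wz": 0.012,"gripper": 0.2},{"x": 0,"y": 0,"z": 0,"wx": 0,"wy": 0,"wz": 0,"gripper": 0.2},{"x": 0,"y": 0,"z": 0,"wx": 0,"wy": 0,"wz": 0,"gripper": 0.2}])

```text
clock: 9.77
tool_pos: [0.5813, -0.1133, 0.0369]
eef_rot: [0.775, 0.633, 0.001, 0.001]
force: [1.3, -0.4, 1.7]
grip_width: 0.0343
finger_force: 0.7
```

Request:
step_arm(commands=[{"x": 0,"y": 4,"z": 0,"wx": 0,"wy": 0,"wz": 0,"gripper": 0.2},{"x": 0,"y": 0,"z": -25,"wx": 0,"wy": 0,"wz": 0,"gripper": 0.2},{"x": 0,"y": 0,"z": -35,"wx": 0,"wy": 0,"wz": 0,"gripper": 0.2},{"x": 20,"y": 0,"z": -30,"wx": 0,"wy": 0,"wz": 0,"gripper": 0.2},{"x": 36,"y": -12,"z": -5,"wx": 0,"wy": 0,"wz": 0,"gripper": 0.2},{"x": 36,"y": -12,"z": 0,"wx": 0,"wy": 0,"wz": 0,"gripper": 0.2},{"x": 36,"y": -12,"z": 0,"wx": 0,"wy": 0,"wz": 0,"gripper": 0.2},{"x": 36,"y": -12,"z": 0,"wx": 0,"wy": 0,"wz": 0,"gripper": 0.2},{"x": 36,"y": -12,"z": 0,"wx": 0,"wy": 0,"wz": 0,"gripper": 0.2},{"x": 36,"y": -12,"z": 0,"wx": 0,"wy": 0,"wz": 0,"gripper": 0.2}])

```text
clock: 10.6
tool_pos: [0.5606, 0.1337, 0.1307]
eef_rot: [0.774, 0.633, -0.0, -0.0]
force: [0.4, 0.0, 0.3]
grip_width: 0.034
finger_force: 0.0
```

Request:
step_arm(commands=[{"x": 36,"y": -12,"z": 0,"wx": 0,"wy": 0,"wz": 0,"gripper": 0.2},{"x": 36,"y": -12,"z": 0,"wx": 0,"wy": 0,"wz": 0,"gripper": 0.2},{"x": 36,"y": -12,"z": 0,"wx": 0,"wy": 0,"wz": 0,"gripper": 0.2},{"x": 36,"y": -12,"z": 0,"wx": 0,"wy": 0,"wz": 0,"gripper": 0.2},{"x": 0,"y": 0,"z": 0,"wx": 0,"wy": 0,"wz": 0,"gripper": 0.2}])

```text
clock: 11.02
tool_pos: [0.541, 0.2887, 0.1307]
eef_rot: [0.773, 0.635, 0.001, -0.001]
force: [0.2, 0.4, 0.1]
grip_width: 0.0343
finger_force: 0.0
```

```bash
python3 -c "
from h import *
plan([])
im2=robot.camera('top')
cv2.imwrite('pics/s5.png',cv2.resize(im2[138:214,266:380],None,fx=7,fy=7,interpolation=2))
for d in robot.silhouettes('top','disc'):
  if np.hypot(d['xy'][0]-343,d['xy'][1]-173)<12:
    k=max(cv2.findContours(d['pixels'].astype(np.uint8),0,1)[0],key=cv2.contourArea)[:,0]
    D=np.array([onz('top',p,.028)[:2] for p in k])-[.591,-.060]; sel=(D[:,1]>.045)&(abs(D[:,0])<.042)
    print(sel.sum(),np.degrees(np.arctan(np.polyfit(D[sel,0],D[sel,1],1)[0])),D[sel,1].mean())
# sub-pixel flat and bar edges: per row, column of half brightness crossing
g=cv2.GaussianBlur(cv2.cvtColor(im2,6),(3,3),0).astype(float)
def edge(rows,lo,hi,s):
    P=[]
    for r in rows:
        d=s*np.diff(g[r,lo:hi]); d=np.clip(d,0,None); j=d.argmax(); w=d[max(j-2,0):j+3]; P.append((lo+max(j-2,0)+.5+(w*np.arange(len(w))).sum()/w.sum(),r))
    return P
for n,rows,lo,hi,s,z in(('flat',range(163,189),315,333,1,.028),('bar',[*range(155,159),*range(164,169),*range(180,186),*range(192,195)],303,311,-1,.036)):
    Q=np.array([onz('top',p,z)[:2] for p in edge(rows,lo,hi,s)]); f=np.polyfit(Q[:,0],Q[:,1],1); print(n,np.degrees(np.arctan(f[0])),np.std(Q[:,1]-np.polyval(f,Q[:,0])),np.polyval(f,.591))
s=[d for d in robot.landmark_of('top','bar_knob')]; print(s)
"
```

```text
t 11.0167 p [0.541  0.2887 0.1307] yaw -11.2 F [0.2 0.4 0.1] w 0.0343
27 -2.5311240838442877 0.058483100834927346
flat 1.3831101437367714 0.0005182939269635463 0.0013060388119644026
bar 0.018956426001396326 0.000429811118925265 0.04900585600651117
[{'xy': [302.0, 174.7], 'p': 0.75}]
```

View pics/s5.png

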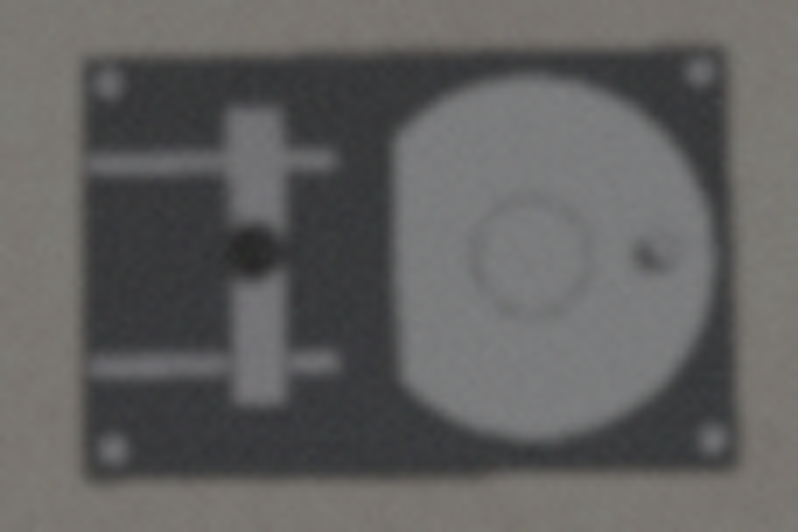

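The flat is now parallel to the bar within about 1.4°, with the bar still drawn back. The gap is about 47 mm, and the knob is near (0.590,0.060). I shut the gripper and go behind the knob.

```bash
python3 -c "
from h import *
plan([(.591,.105,.12,1,6),(.591,.105,.052,1,2)])"
```

```text
t 11.1667 p [0.5427 0.2825 0.1304] yaw -11.5 F [ 0.8 -0.8  0.4] w 0.0343
-> 0.591 0.105 0.12
[-27.387, 13.77, 1.747, -0.001, 0.001, -0.036]
[-27.87, 12.768, 1.73, 0.0, 0.0, -0.036]
[-28.314, 11.75, 1.73, 0.0, 0.0, -0.036]
[-28.721, 10.716, 1.73, 0.0, 0.0, -0.036]
[-29.09, 9.669, 1.73, 0.0, 0.0, -0.036]
[-29.421, 8.609, 1.73, 0.0, 0.0, -0.036]
-> 0.591 0.105 0.052
[0.0, 0.0, 34.0, 0.0, 0.0, 0.0]
[0.0, 0.0, 34.0, 0.0, 0.0, 0.0]
```

Request:
step_arm(commands=[{"x": -27.5,"y": 13.8,"z": 1.7,"wx": 0,"wy": 0,"wz": -0.036,"gripper": 1},{"x": -28,"y": 12.8,"z": 1.7,"wx": 0,"wy": 0,"wz": -0.036,"gripper": 1},{"x": -28.3,"y": 11.8,"z": 1.7,"wx": 0,"wy": 0,"wz": -0.036,"gripper": 1},{"x": -28.7,"y": 10.7,"z": 1.7,"wx": 0,"wy": 0,"wz": -0.036,"gripper": 1},{"x": -29,"y": 9.7,"z": 1.7,"wx": 0,"wy": 0,"wz": -0.036,"gripper": 1},{"x": -29.4,"y": 8.6,"z": 1.7,"wx": 0,"wy": 0,"wz": -0.036,"gripper": 1},{"x": 0,"y": 0,"z": 0,"wx": 0,"wy": 0,"wz": 0,"gripper": 1},{"x": 0,"y": 0,"z": 34,"wx": 0,"wy": 0,"wz": 0,"gripper": 1},{"x": 0,"y": 0,"z": 34,"wx": 0,"wy": 0,"wz": 0,"gripper": 1},{"x": 0,"y": 0,"z": 0,"wx": 0,"wy": 0,"wz": 0,"gripper": 1}])

```text
clock: 12.0
tool_pos: [0.5853, 0.1035, 0.0456]
eef_rot: [0.703, 0.711, -0.005, -0.005]
force: [-1.1, 1.0, -2.2]
grip_width: -0.0003
finger_force: 0.0
```

```bash
python3 -c "
from h import *
plan([(.5905,.085,.046,1,3),(.591,.043,.046,1,8)])"
```

```text
t 12.0 p [0.5853 0.1035 0.0456] yaw 0.7 F [-1.1  1.  -2.2] w -0.0003
-> 0.5905 0.085 0.046
[-6.183, 1.648, -0.168, -0.013, -0.0, -0.002]
[-6.186, 1.639, -0.144, 0.0, 0.0, -0.002]
[-6.189, 1.628, -0.144, 0.0, 0.0, -0.002]
-> 0.591 0.043 0.046
[-5.25, -0.029, 0.0, 0.0, 0.0, 0.0]
[-5.25, -0.029, 0.0, 0.0, 0.0, 0.0]
[-5.25, -0.029, 0.0, 0.0, 0.0, 0.0]
[-5.25, -0.029, 0.0, 0.0, 0.0, 0.0]
[-5.25, -0.029, 0.0, 0.0, 0.0, 0.0]
[-5.25, -0.029, 0.0, 0.0, 0.0, 0.0]
[-5.25, -0.029, 0.0, 0.0, 0.0, 0.0]
[-5.25, -0.029, 0.0, 0.0, 0.0, 0.0]
```

Request:
step_arm(commands=[{"x": -6,"y": 1.5,"z": 2,"wx": 0,"wy": 0,"wz": 0,"gripper": 1},{"x": -6,"y": 1,"z": 2,"wx": 0,"wy": 0,"wz": 0,"gripper": 1},{"x": -6,"y": 1,"z": 0,"wx": 0,"wy": 0,"wz": 0,"gripper": 1},{"x": -5,"y": 0,"z": 0,"wx": 0,"wy": 0,"wz": 0,"gripper": 1},{"x": -5,"y": 0,"z": 0,"wx": 0,"wy": 0,"wz": 0,"gripper": 1},{"x": -5,"y": 0,"z": 0,"wx": 0,"wy": 0,"wz": 0,"gripper": 1}])

```text
clock: 12.5
tool_pos: [0.5965, 0.0719, 0.0502]
eef_rot: [0.702, 0.712, 0.002, 0.001]
force: [1.5, 3.0, 1.5]
grip_width: -0.0003
finger_force: 1.9
```

Request:
step_arm(commands=[{"x": -5,"y": 0,"z": 0,"wx": 0,"wy": 0,"wz": 0,"gripper": 1},{"x": -5,"y": 0,"z": 0,"wx": 0,"wy": 0,"wz": 0,"gripper": 1},{"x": -5,"y": 0,"z": 0,"wx": 0,"wy": 0,"wz": 0,"gripper": 1},{"x": -5,"y": 0,"z": 0,"wx": 0,"wy": 0,"wz": 0,"gripper": 1},{"x": 0,"y": 0,"z": 0,"wx": 0,"wy": 0,"wz": 0,"gripper": 1}])

```text
clock: 12.92
tool_pos: [0.595, 0.0508, 0.0483]
eef_rot: [0.702, 0.712, -0.001, -0.0]
force: [0.1, 0.1, 0.0]
grip_width: -0.0001
finger_force: 0.0
```

```bash
python3 -c "
from h import *
plan([])
for c in ('scene','scene'):
  im=robot.camera(c)
cv2.imwrite('pics/s6.png',cv2.resize(im[190:290,250:400],None,fx=5,fy=5,interpolation=2))"
```

```text
t 12.9167 p [0.595  0.0508 0.0483] yaw 0.8 F [0.1 0.1 0. ] w -0.0001
```

View pics/s6.png

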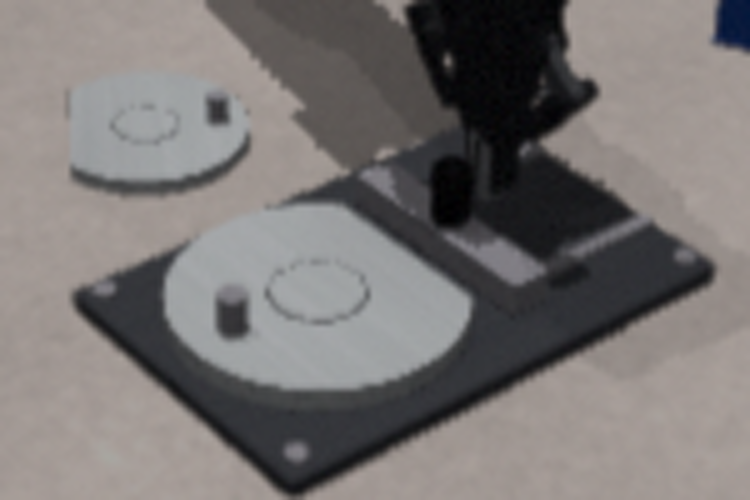

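The bar follows the finger, with its front edge still about 16–20 mm from the flat. I keep pushing and watch the force.

Request:
step_arm(commands=[{"x": -4,"y": -1,"z": 0,"wx": 0,"wy": 0,"wz": 0,"gripper": 1},{"x": -4,"y": -1,"z": 0,"wx": 0,"wy": 0,"wz": 0,"gripper": 1},{"x": -4,"y": -1,"z": 0,"wx": 0,"wy": 0,"wz": 0,"gripper": 1}])

```text
clock: 13.27
tool_pos: [0.5923, 0.04, 0.0483]
eef_rot: [0.702, 0.713, 0.0, -0.0]
force: [1.7, 3.6, -0.2]
grip_width: 0.0001
finger_force: 1.7
```

Request:
step_arm(commands=[{"x": -2,"y": 0,"z": 0,"wx": 0,"wy": 0,"wz": 0,"gripper": 1},{"x": -1,"y": 0,"z": 0,"wx": 0,"wy": 0,"wz": 0,"gripper": 1}])

```text
clock: 13.43
tool_pos: [0.5922, 0.0366, 0.0483]
eef_rot: [0.702, 0.712, -0.0, -0.0]
force: [0.3, 3.9, -0.4]
grip_width: -0.0001
finger_force: 1.5
```

Request:
step_arm(commands=[{"x": -1,"y": 0,"z": 0,"wx": 0,"wy": 0,"wz": 0,"gripper": 1},{"x": -1,"y": 0,"z": 0,"wx": 0,"wy": 0,"wz": 0,"gripper": 1}])

```text
clock: 13.6
tool_pos: [0.5923, 0.0349, 0.0483]
eef_rot: [0.702, 0.712, -0.0, -0.0]
force: [0.3, 3.5, -0.8]
grip_width: 0.0001
finger_force: 1.5
```

Request:
step_arm(commands=[{"x": -1,"y": 0,"z": 0,"wx": 0,"wy": 0,"wz": 0,"gripper": 1},{"x": -1,"y": 0,"z": 0,"wx": 0,"wy": 0,"wz": 0,"gripper": 1}])

```text
clock: 13.77
tool_pos: [0.5923, 0.0333, 0.0483]
eef_rot: [0.702, 0.712, 0.0, -0.0]
force: [0.8, 5.6, -0.8]
grip_width: -0.0
finger_force: 2.4
```

Request:
step_arm(commands=[{"x": -0.7,"y": 0,"z": 0,"wx": 0,"wy": 0,"wz": 0,"gripper": 1},{"x": -0.7,"y": 0,"z": 0,"wx": 0,"wy": 0,"wz": 0,"gripper": 1}])

```text
clock: 13.93
tool_pos: [0.5923, 0.0319, 0.0483]
eef_rot: [0.702, 0.712, 0.0, -0.0]
force: [-0.6, 7.5, 0.0]
grip_width: -0.0005
finger_force: 3.8
```

```bash
python3 -c "
from h import *
plan([])
im=robot.camera('scene')
cv2.imwrite('pics/s7.png',cv2.resize(im[190:290,250:400],None,fx=5,fy=5,interpolation=2))"
```

```text
t 13.9333 p [0.5923 0.0319 0.0483] yaw 0.9 F [-0.6  7.5  0. ] w -0.0005
```

View pics/s7.png

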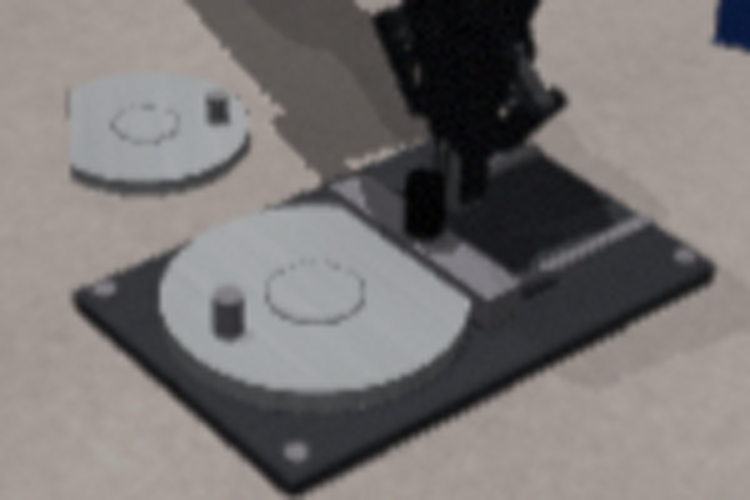

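The bar has reached the flat (force up to 7.5 N). I press on in small steps until it is firmly seated.

Request:
step_arm(commands=[{"x": -0.7,"y": 0,"z": 0,"wx": 0,"wy": 0,"wz": 0,"gripper": 1},{"x": -0.5,"y": 0,"z": 0,"wx": 0,"wy": 0,"wz": 0,"gripper": 1}])

```text
clock: 14.15
tool_pos: [0.5923, 0.0318, 0.0483]
eef_rot: [0.702, 0.712, 0.001, -0.001]
force: [-0.2, 10.8, -0.9]
grip_width: 0.0004
finger_force: 5.3
```

Request:
step_arm(commands=[{"x": -0.5,"y": 0,"z": 0,"wx": 0,"wy": 0,"wz": 0,"gripper": 1},{"x": -0.5,"y": 0,"z": 0,"wx": 0,"wy": 0,"wz": 0,"gripper": 1}])

```text
clock: 14.32
tool_pos: [0.5923, 0.0316, 0.0483]
eef_rot: [0.702, 0.712, 0.001, -0.002]
force: [-0.6, 13.6, -0.6]
grip_width: 0.0
finger_force: 6.9
```

The bar has stalled at 0.0316 while the force rises, so it is seated. One more firm press, then I let go, withdraw and check from above.

Request:
step_arm(commands=[{"x": -0.6,"y": 0,"z": 0,"wx": 0,"wy": 0,"wz": 0,"gripper": 1},{"x": 0,"y": 0,"z": 0,"wx": 0,"wy": 0,"wz": 0,"gripper": 1},{"x": 0,"y": 0,"z": 0,"wx": 0,"wy": 0,"wz": 0,"gripper": 1}])

```text
clock: 14.57
tool_pos: [0.5923, 0.0316, 0.0484]
eef_rot: [0.702, 0.712, 0.002, -0.002]
force: [0.4, 14.3, 0.4]
grip_width: 0.0
finger_force: 7.1
```

Request:
step_arm(commands=[{"x": 10,"y": 0,"z": 0,"wx": 0,"wy": 0,"wz": 0,"gripper": 1},{"x": 20,"y": 0,"z": 0,"wx": 0,"wy": 0,"wz": 0,"gripper": 1},{"x": 20,"y": 0,"z": -20,"wx": 0,"wy": 0,"wz": 0,"gripper": 1},{"x": 30,"y": 0,"z": -30,"wx": 0,"wy": 0,"wz": 0,"gripper": 1},{"x": 35,"y": -10,"z": -30,"wx": 0,"wy": 0,"wz": 0,"gripper": 1},{"x": 35,"y": -10,"z": 0,"wx": 0,"wy": 0,"wz": 0,"gripper": 1},{"x": 35,"y": -10,"z": 0,"wx": 0,"wy": 0,"wz": 0,"gripper": 1},{"x": 35,"y": -10,"z": 0,"wx": 0,"wy": 0,"wz": 0,"gripper": 1},{"x": 35,"y": -10,"z": 0,"wx": 0,"wy": 0,"wz": 0,"gripper": 1},{"x": 0,"y": 0,"z": 0,"wx": 0,"wy": 0,"wz": 0,"gripper": 1}])

```text
clock: 15.4
tool_pos: [0.5381, 0.2832, 0.1248]
eef_rot: [0.7, 0.714, 0.0, -0.0]
force: [0.2, -0.4, -0.2]
grip_width: 0.0
finger_force: 0.0
```

```bash
python3 -c "
from h import *
plan([])
im2=robot.camera('top')
cv2.imwrite('pics/s8.png',cv2.resize(im2[138:214,266:380],None,fx=7,fy=7,interpolation=2))"
```

```text
t 15.4 p [0.5381 0.2832 0.1248] yaw 1.2 F [ 0.2 -0.4 -0.2] w 0.0
```

View pics/s8.png

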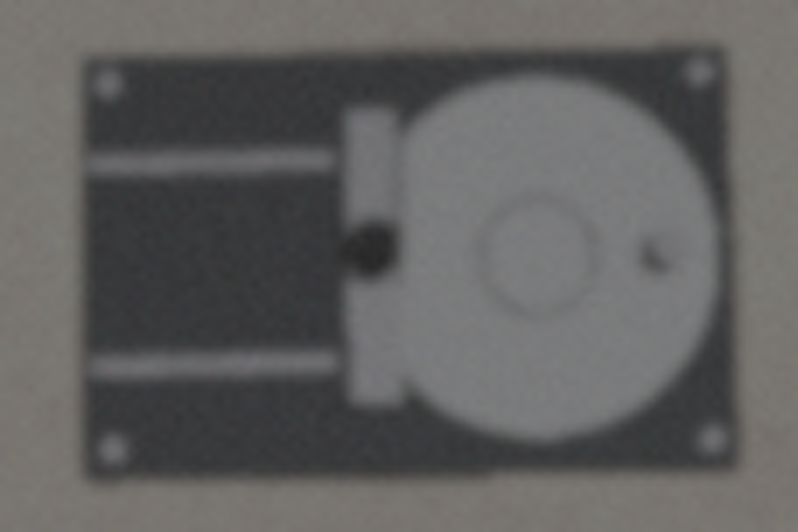

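The top view shows the bar's edge at x≈400 lying along the whole flat, from (400,135) to (405,385), with no visible wedge. The stud at (657,250) is straight opposite and the arm is clear. I hand it in.

```bash
python3 -c "
from h import *
print(robot.sign_off())"
```

```text
the job is handed in; nothing more can be done
None
```

I turned the disc square to the alignment bar with the bar still drawn back, slid the bar flush along the whole flat, let go, and handed the job in at about 15.5 s; no verdict came back.

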